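# Turn the soap dish in the air with the soap centred

### The arm

A 6-joint arm with a two-finger parallel gripper is mounted at the origin on the work surface. World frame = base frame: x ahead of the robot, y to its left, z up, the work surface at z = 0. Lengths are in m, angles in degrees, forces in N, time in s.
With the tool pointing down it reaches from about 0.35 to 0.725 m from the base axis. Payload 6 kg.
Tool frame: the origin (TCP) lies at the very end of the fingers, on their centre line; the grasp point (between the pads) lies 19 mm behind it; z points along the fingers, y is the direction in which the jaws open and shut (so a half turn about z gives the same grasp; the last joint's range is limited). The gripper opens to 85 mm and grips with 20 to 120 N. Pads are 22 mm wide; open, the fingers measure 114 mm over their backs; the gripper's body (76 mm by 85 mm) begins 54 mm behind the grasp point. The pads swing forward as they close: fully open they stand 13 mm farther back than shut.
Start: joints at [95.208, 2.303, 4.859, 0, -92.561, -19.12], TCP at [0.144, 0.582, 0.231] pointing down, gripper open.
Joint ranges: [-146.85, 146.85], [-73.84, 115.35], [-62.03, 85.46], [-188.31, 113.3], [-161.28, -10.13], [-171.36, 171.36]. Speed limits (degrees/s): [147.25, 147.25, 172.46, 180, 180, 180].

### API

Orientations are given as a 3x3 rotation matrix whose columns are the frame's x, y, z axes.
In Python, from cell import sensors, viewer, robot gives the robot as it stands.
- The arm moves only by the tool drive_tool, never from a script. Its argument "commands" is a list of rows, each a list of 2 entries, a list of its own where there are three numbers: the shift along the tool's x, y, z in cm, then the turn, a rotation vector about the tool's x, y, z in rad. In form: [[[dx, dy, dz], [rx, ry, rz]], ...]. A call has 1 to 5 rows; each row shifts and turns the commanded pose from where the row before left it, along the tool's axes as they then stand; what a row does not reach is not made up. A row lasts 1/12 s, in which the tool goes at most 41.7 mm and 7.16 degrees, less where a joint would pass 70% of its speed; a pose out of reach is approached as far as the arm can. A call is refused whole if a number of a shift passes 4.17 or a number of a turn 0.125, either way. A call with a gripper value outside its range is refused whole. "hand" is the opening in per cent of the stroke, from 0 (shut) to 100 (fully open), set as the call begins (left out, the last holds). The fingers move at their own pace and stop on an object; "grip_force" is the grip in N (left out, the last holds). Time passes only in rows, so rows that do not move let the fingers close. It gives the time, the measured TCP pose, the force and the opening at its end, in the units of the state.
- sensors.get_state(): the state, without advancing time (a new reading comes with each control period).
- viewer.grab_frame(name): name is "scene" or "top" or "wrist"; returns (picture, depth): 400x640x3 uint8, blue, green, red; 400x640 float32, m along the optical axis (not along the pixel's ray), 0 where there is no reading.
- viewer.get_calibration(name): a dict with "fx", "fy", "cx", "cy" (pixels), "position" and "attitude" of the camera in the world. Camera axes: x right, y down, z forward; pixel columns grow to the right and rows downward; lengths in m; the calibration is good to about 2 mm. A picture is of the moment at which its call begins: read the wrist's pose just before it. get_calibration takes no time and is no camera call; for the wrist camera it gives the pose at the moment of the call.
- robot.sign_off(): hands the job in, once; it reports no verdict.
The state is a dict: "t": time; "joint_pos": joint angles; "qd": joint speeds; "joint_efforts": joint torques, N m; "eef_pos": TCP position; "orientation": TCP orientation; "force": force on the tool from outside, world axes, zero at the start; "moment": the same for the moment, N m; "gripper_width": finger opening in m.
Only numpy, scipy, OpenCV 4.12 (cv2) and the standard library are available. Lean on these libraries where they do the work, as an engineer would, in place of code of your own. Each camera call takes 0.05 s, during which the arm holds its last target. There are 200 camera calls.

### The job

Set the round soap gently (do not drop it) into the middle of the steel soap dish, then take the dish by its upright handle, lift it clear of the glass and only then turn it level in the air so that its drain lip points straight out from the tiled wall, towards the robot's side. The soap must stay in the middle all the while; finish still holding the dish level and still in the gripper, about 10 cm above the glass, so that the glass can be wiped. Leave the router, latched box, bell and clothes peg where they are.

Things in the scene. Friction and masses are not known exactly. Their poses are not given: they have to be found in the camera images.
- shelf: fixed glass shelf, 240 mm deep (x) by 920 long (y), on a low terracotta-tiled wall; its place and yaw vary. Origin: centre of the glass's top face, about 80 mm above the work surface. +x points into the wall (face at x = 120 mm, top 18 mm above the glass), -x straight out from the wall to the robot's side, z up
- wall_mid (a point): point on the wall's tiled face at the level of the glass's top, mid-length of the shelf (shelf frame 120, 0, 0 mm)
- dish: loose round steel soap dish, 180 g, 112 mm across, rim 17 mm high, flat foot 72 mm across. Inside a shallow bowl: floor 6 mm high, flat to 8 mm radius, rising at 8 deg to 30 mm radius, then 18 deg. Origin: centre of underside, z up; handle on its -x side, drain lip on +y. Starts left or right on the glass, handle pointing out from the wall within 0.45 rad, lip to the robot's left
- dish_handle (a point): grip point in the dish's upright handle plate, 77 mm from the dish's centre towards its -x, 36 mm above the underside. The plate is 12 mm thick (along dish y), 30 mm long (62 to 92 mm from the centre), from 13 to 53 mm above the underside: pinch it from above across its thickness, firmly (about 60 N), as the dish hangs out sideways
- dish_lip (a point): outer end of the dish's drain lip, a flat tongue 26 mm wide with low side walls that sticks out 21 mm beyond the rim; 77 mm from the dish's centre towards the dish's +y, 16.5 mm above the underside
- soap_center (a point): centre of the round soap, a hard pale tan ball 40 mm across, about 40 g, that rolls freely. At the start it sits on the white ceramic ring, its centre about 26 mm above the glass; lying in the middle of the dish its centre is 26 mm above the dish's underside
- soap_ring: fixed white ceramic ring on the glass, 48 mm across, 10 mm high, hole 24 mm; origin: centre of its underside. It stands on the other side of the middle from the dish
- router: bystander: flat white router, 90 (x) by 110 (y) by 26 mm; origin at the centre of its underside; near the left end of the shelf
- latch_box: bystander: white plastic box with a grey snap latch, 65 (x) by 90 (y) by 44 mm; origin at the centre of its underside; near the right end of the shelf
- bell: bystander: hourglass-shaped white ceramic bell, 44 mm across, 55 mm high; origin at the centre of its underside; by the wall near the middle
- clothes_peg: bystander: blue plastic clothes peg lying flat along the wall, 72 mm long, 11 mm wide and high; origin at the centre of its underside

How it is judged (in metres and radians):
On the way, in this order (a step that is already met when the one before it is completed fails the run):
1. the soap lies let go in the middle of the dish, the dish standing on the glass (horizontal distance between soap_center and dish below 0.018 m and z of soap_center in the frame of dish between 0.02 and 0.034 m and contact force between the fingers and soap below 0.05 N and contact force between soap and dish above 0.05 N and z of dish in the frame of shelf below 0.008 m), for 0.2 s.
2. the dish is lifted off the glass in the fingers, not yet turned, the soap in its middle (contact force between the fingers and dish above 1 N and contact force between dish and shelf below 0.05 N and horizontal distance between soap_center and dish below 0.018 m and z of soap_center in the frame of dish between 0.02 and 0.034 m and z of dish in the frame of shelf above 0.03 m and angle between the y axis of dish and the x axis of shelf, either way round above 0.9 rad), for 0.1 s.
At the end, for the whole second after the job is handed in: The dish is held by the fingers and touches nothing else, its underside 60 to 150 mm above the glass, level within 0.1 rad, lip pointing out from the wall within 0.2 rad, still (under 30 mm/s), the soap lying free in it within 18 mm of its centre; bystanders within 20 mm of their places (contact force between the fingers and dish above 1 N and contact force between dish and shelf below 0.05 N and horizontal distance between soap_center and dish below 0.018 m and z of soap_center in the frame of dish between 0.02 and 0.034 m and contact force between the fingers and soap below 0.05 N and z of dish in the frame of shelf between 0.06 and 0.15 m and angle between dish's own z axis and vertical below 0.1 rad and angle between the y axis of dish and the x axis of shelf, either way round below 0.2 rad and y of wall_mid in the frame of dish below 0 m and linear speed of dish below 0.03 m/s and distance of each of router, latch_box, bell, clothes_peg from where it was at the start of the episode below 0.02 m); the arm keeps its last pose, push and grip.
It fails at once if the soap strays over 25 mm from the dish's middle, or is not in it, while the dish is off the glass (z of dish in the frame of shelf above 0.015 m and horizontal distance between soap_center and dish above 0.025 m).
It fails at once if the soap is dropped or thrown (over 0.5 m/s out of the fingers) (contact force between the fingers and soap below 0.02 N and linear speed of soap above 0.5 m/s).
It fails at once if a bystander is pushed over 20 mm away (distance of any of router, latch_box, bell, clothes_peg from where it was at the start of the episode above 0.02 m).
It also fails if it takes over 69 s, if anything falls off the work surface, if the arm or the gripper's body presses on something with over 40 N, if the wrist force passes 120 N, or if a joint passes its speed limit or range.

## Working session

There is one attempt and no reset: what is moved stays moved. The work goes in short steps, Python scripts to look and compute and a tool call to move; the robot and the scene stay as the last step left them, time stands still between calls to the robot, and variables do not carry over. Pictures are saved under pics/ and viewed, about 8 in all and at most 12, crops included, and the job is handed in when it is done.

Besides the shell and the picture viewer there is one more tool, called after "Call:" as a command line: name --argument value ..., lists and objects as JSON in quotes. drive_tool: Moves the arm, as the interface text tells. Its arguments: {"type":"object","properties":{"commands":{"type":"array","items":{"type":"array"}},"hand":{"type":"number"},"grip_force":{"type":"number"}},"required":["commands"]}

```bash
ls; mkdir -p pics; python3 - <<'E'
from cell import sensors, viewer
import cv2,numpy as np
s=sensors.get_state()
for k in('t','eef_pos','orientation','gripper_width','force'):print(k,np.round(s[k],3).tolist())
for n in('scene','top'):
    im,d=viewer.grab_frame(n);cv2.imwrite(f'pics/{n}0.png',im);np.save(f'pics/{n}0d.npy',d);print(n,viewer.get_calibration(n))
E
```

```text
pics
t 0.0
eef_pos [0.144, 0.582, 0.23]
orientation [[0.971, -0.24, -0.0], [-0.24, -0.971, -0.002], [0.0, 0.002, -1.0]]
gripper_width 0.085
force [0.333, 0.079, -0.663]
scene {'fx': 430.2926257447897, 'fy': 430.2926257447897, 'cx': 316.73541898346167, 'cy': 203.5782032874932, 'position': array([ 1.44168214, -0.33146536,  0.82413869]), 'attitude': array([[ 0.37678495,  0.56460702, -0.73433781],
       [ 0.92628857, -0.23372526,  0.29557061],
       [-0.00475206, -0.79157528, -0.61105319]])}
top {'fx': 481.9990886902975, 'fy': 481.9990886902975, 'cx': 318.30330968365723, 'cy': 200.7119785537016, 'position': array([0.39114298, 0.00990504, 1.47074173]), 'attitude': array([[-0.01955388, -0.98406153,  0.17674999],
       [-0.9997962 ,  0.01835784, -0.00839974],
       [ 0.00502112, -0.17687822, -0.98421994]])}
```

View pics/top0.png

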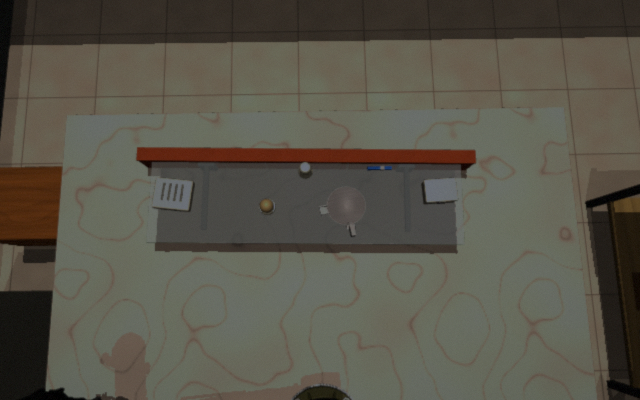

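View pics/scene0.png

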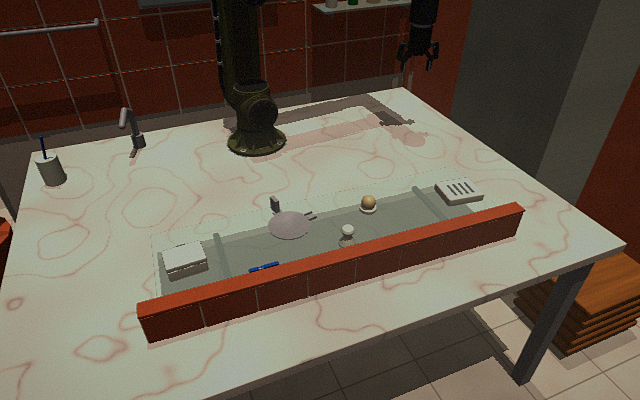

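The top view shows the soap on its ring at (267,206) and the dish at (347,206), with its handle at (352,230) and lip at (323,210). The bell is at (305,168), the peg at (379,168), the router at (173,195), the box at (440,190), and the red wall runs along the top. The scene view agrees with this.

```bash
cat > h.py <<'E'
import cv2,numpy as np
from cell import sensors,viewer
def ray(cal,px,z):
    p=np.atleast_2d(px).astype(float)
    d=np.c_[(p[:,0]-cal['cx'])/cal['fx'],(p[:,1]-cal['cy'])/cal['fy'],np.ones(len(p))]@np.array(cal['attitude']).T
    o=np.array(cal['position']);return o+d*((z-o[2])/d[:,2])[:,None]
def proj(cal,P):
    q=(np.atleast_2d(P)-cal['position'])@np.array(cal['attitude']);return np.c_[q[:,0]/q[:,2]*cal['fx']+cal['cx'],q[:,1]/q[:,2]*cal['fy']+cal['cy']]
def blobs(mask,amin=30):
    n,l,s,c=cv2.connectedComponentsWithStats(mask.astype(np.uint8));return [(c[i],s[i],l==i) for i in range(1,n) if s[i][4]>=amin]
E
python3 - <<'E'
from h import *
c=viewer.get_calibration('top');im=cv2.imread('pics/top0.png');d=np.load('pics/top0d.npy')
b,g,r=[im[...,i].astype(int) for i in range(3)]
red=(r>110)&(g<80)&(b<60);red[:140]=0;red[180:]=0
m=max(blobs(red),key=lambda t:t[1][4])[2]
cols=np.arange(155,460,5);lo=[np.where(m[:,k])[0].max()+.5 for k in cols];hi=[np.where(m[:,k])[0].min()-.5 for k in cols]
for nm,e in(('lo',lo),('hi',hi)):
    P=ray(c,np.c_[cols,e],.098);f=np.polyfit(P[:,1],P[:,0],1);print(nm,'x=a*y+b',f,'yawdeg',np.degrees(np.arctan(-f[0])))
e=np.where(m.any(0))[0];print('wall cols',e.min(),e.max(),ray(c,[[e.min(),155],[e.max(),157]],.098))
for nm,p,z in(('soap',(267,206),.106),('dish',(347,206),.095),('handletop',(352,230),.133),('lip',(321,210),.097),('bell',(305,168),.135),('glassnear',(307,243),.08)):print(nm,ray(c,p,z)[0].round(3))
for n in[(155,245),(458,245)]:print(ray(c,n,.08)[0].round(3))
tan=(r-b>35)&(r>120)&(r-g<70);tan[:190]=0;tan[225:]=0
for t in blobs(tan,20):print('tan',t[0],t[1])
for y,x in((206,347),(206,267),(230,352),(215,300)):
    print('depth pt',(x,y),d[y,x], (np.array(c['position'])+np.array(c['attitude'])@np.array([(x-c['cx'])/c['fx'],(y-c['cy'])/c['fy'],1])*d[y,x]).round(3))
cv2.imwrite('pics/crop.png',cv2.convertScaleAbs(cv2.resize(im[145:255,240:400],None,fx=5,fy=5,interpolation=cv2.INTER_CUBIC),alpha=1.6))
E
```

```text
Traceback (most recent call last):
ValueError: max() iterable argument is empty
```

```bash
python3 - <<'E'
from h import *
c=viewer.get_calibration('top');im=cv2.imread('pics/top0.png');d=np.load('pics/top0d.npy')
b,g,r=[im[...,i].astype(int) for i in range(3)]
print(im[155,300],im[206,267],im[206,347],im[158,300])
red=(r>2*g)&(r>60);red[:140]=0;red[180:]=0
m=max(blobs(red),key=lambda t:t[1][4])[2]
cols=np.arange(155,460,5);lo=[np.where(m[:,k])[0].max()+.5 for k in cols];hi=[np.where(m[:,k])[0].min()-.5 for k in cols]
for nm,e in(('lo',lo),('hi',hi)):
    P=ray(c,np.c_[cols,e],.098);f=np.polyfit(P[:,1],P[:,0],1);print(nm,'x=a*y+b',f,'yawdeg',np.degrees(np.arctan(-f[0])))
e=np.where(m.any(0))[0];print('wall cols',e.min(),e.max(),ray(c,[[e.min(),155],[e.max(),157]],.098))
for nm,p,z in(('soap',(267,206),.106),('dish',(347,206),.095),('handletop',(352,230),.133),('lip',(321,210),.097),('bell',(305,168),.135),('glassnear',(307,243),.08)):print(nm,ray(c,p,z)[0].round(3))
for n in[(155,245),(458,245)]:print(ray(c,n,.08)[0].round(3))
tan=(r-b>25)&(r-g<70);tan[:190]=0;tan[225:]=0
for t in blobs(tan,20):print('tan',t[0],t[1])
for y,x in((206,347),(206,267),(230,352),(215,300)):
    print('depth pt',(x,y),d[y,x], (np.array(c['position'])+np.array(c['attitude'])@np.array([(x-c['cx'])/c['fx'],(y-c['cy'])/c['fy'],1])*d[y,x]).round(3))
cv2.imwrite('pics/crop.png',cv2.convertScaleAbs(cv2.resize(im[145:255,240:400],None,fx=5,fy=5,interpolation=cv2.INTER_CUBIC),alpha=1.6))
E
```

```text
[15 36 97] [ 63  96 108] [ 93  98 105] [19 38 98]
lo x=a*y+b [0.02683515 0.75530563] yawdeg -1.5371718099188674
hi x=a*y+b [0.02682328 0.79302336] yawdeg -1.5364923564022455
wall cols 137 474 [[ 0.78403379  0.52812598  0.098     ]
 [ 0.75994646 -0.46306503  0.098     ]]
soap [0.624 0.146 0.106]
dish [ 0.621 -0.085  0.095]
handletop [ 0.547 -0.094  0.133]
lip [ 0.61  -0.009  0.097]
bell [0.726 0.035 0.135]
glassnear [0.518 0.033 0.08 ]
[0.52  0.471 0.08 ]
[ 0.503 -0.403  0.08 ]
tan [ 29.44799618 206.8759542 ] [   0  190   61   35 2096]
tan [625.80660377 205.71698113] [611 196  29  29 424]
tan [265.83870968 204.60483871] [260 199  13  12 124]
depth pt (347, 206) 1.4023231 [ 0.622 -0.085  0.088]
depth pt (267, 206) 1.3661454 [0.621 0.144 0.123]
depth pt (352, 230) 1.3416957 [ 0.546 -0.094  0.136]
depth pt (300, 215) 1.4065852 [0.6   0.052 0.079]
```

View pics/crop.png

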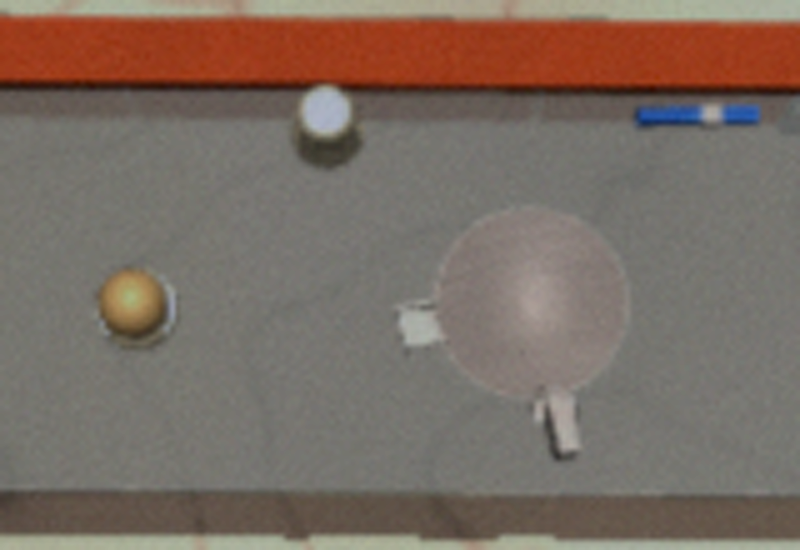

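The crop shows the soap at about (133,302) on its ring and the dish centre at about (535,302). The handle top is near (565,425) and the lip near (415,323), so the dish yaw is about +7.5°. The wall runs at -1.5°. Next I move above the soap and turn to the yaw I'll need for the handle.

Call:
drive_tool --commands '[[[2.87,1.52,0],[0,0,0]],[[2.87,1.52,0],[0,0,0]],[[2.87,1.52,0],[0,0,0]],[[2.87,1.52,0],[0,0,0]],[[2.87,1.52,0],[0,0,0]]]' --hand 100

```text
t: 0.52
eef_pos: [0.266, 0.4728, 0.2309]
orientation: [[0.971, -0.24, -0.0], [-0.24, -0.971, -0.001], [-0.0, 0.001, -1.0]]
force: [0.7, 0.9, 0.5]
gripper_width: 0.0856
```

Call:
drive_tool --commands '[[[2.87,1.52,0],[0,0,0]],[[2.87,1.52,0],[0,0,0]],[[2.87,1.52,0],[0,0,0]],[[2.87,1.52,0],[0,0,0]],[[2.87,1.52,0],[0,0,0]]]'

```text
t: 0.93
eef_pos: [0.3871, 0.3645, 0.231]
orientation: [[0.971, -0.24, -0.0], [-0.24, -0.971, -0.0], [-0.0, 0.0, -1.0]]
force: [0.3, 1.1, -0.0]
gripper_width: 0.0851
```

Call:
drive_tool --commands '[[[2.87,1.52,0],[0,0,0]],[[2.87,1.52,0],[0,0,0]],[[2.87,1.52,0],[0,0,0]],[[2.87,1.52,0],[0,0,0]],[[2.87,1.52,0],[0,0,0]]]'

```text
t: 1.35
eef_pos: [0.5081, 0.2562, 0.2309]
orientation: [[0.971, -0.24, -0.001], [-0.24, -0.971, -0.0], [-0.0, 0.0, -1.0]]
force: [0.4, 0.6, -0.1]
gripper_width: 0.0851
```

Call:
drive_tool --commands '[[[2.87,1.52,0],[0,0,0]],[[2.87,1.52,0],[0,0,0]],[[2.87,1.52,0],[0,0,0]],[[2.87,1.52,0],[0,0,0]],[[2.87,1.52,0],[0,0,0]]]'

```text
t: 1.77
eef_pos: [0.6292, 0.148, 0.2307]
orientation: [[0.971, -0.24, -0.001], [-0.24, -0.971, -0.0], [-0.001, 0.0, -1.0]]
force: [-0.1, 0.8, -0.0]
gripper_width: 0.0853
```

Call:
drive_tool --commands '[[[0,0,0],[0,0,0.12]],[[0,0,0],[0,0,0.12]],[[0,0,0],[0,0,0.12]],[[0,0,0],[0,0,0.12]],[[0,0,0],[0,0,0.12]]]'

```text
t: 2.18
eef_pos: [0.6282, 0.1491, 0.2305]
orientation: [[0.661, -0.751, -0.001], [-0.751, -0.661, -0.0], [-0.0, 0.001, -1.0]]
force: [0.5, 0.2, 0.1]
gripper_width: 0.0853
```

Call:
drive_tool --commands '[[[0,0,0],[0,0,0.12]],[[0,0,0],[0,0,0.12]],[[0,0,0],[0,0,0.12]],[[0,0,0],[0,0,0.12]],[[0,0,0],[0,0,0.12]]]'

```text
t: 2.6
eef_pos: [0.6281, 0.1493, 0.2306]
orientation: [[0.122, -0.993, -0.001], [-0.993, -0.122, -0.0], [0.0, 0.001, -1.0]]
force: [-0.5, 0.1, 0.4]
gripper_width: 0.0854
```

Call:
drive_tool --commands '[[[0,0,0],[0,0,0.12]],[[0,0,0],[0,0,0.12]],[[0,0,0],[0,0,0.12]],[[0,0,0],[0,0,0.12]],[[0,0,0],[0,0,0.12]]]'

```text
t: 3.02
eef_pos: [0.6281, 0.1493, 0.2306]
orientation: [[-0.46, -0.888, -0.001], [-0.888, 0.46, -0.0], [0.001, 0.001, -1.0]]
force: [0.4, -0.2, 0.5]
gripper_width: 0.0856
```

Call:
drive_tool --commands '[[[0,0,0],[0,0,0.12]],[[0,0,0],[0,0,0.12]],[[0,0,0],[0,0,0.12]],[[0,0,0],[0,0,0.12]],[[0,0,0],[0,0,0.12]]]'

```text
t: 3.43
eef_pos: [0.6281, 0.1493, 0.2306]
orientation: [[-0.881, -0.473, -0.001], [-0.473, 0.881, -0.0], [0.001, 0.0, -1.0]]
force: [0.1, -0.6, 0.2]
gripper_width: 0.0855
```

Call:
drive_tool --commands '[[[0,0,0],[0,0,0.12]],[[0,0,0],[0,0,0.12]],[[0,0,0],[0,0,0.12]],[[0,0,0],[0,0,0]],[[0,0,0],[0,0,0]]]'

```text
t: 3.85
eef_pos: [0.6282, 0.1493, 0.2308]
orientation: [[-0.99, -0.142, -0.001], [-0.142, 0.99, -0.0], [0.001, -0.0, -1.0]]
force: [-0.1, 0.5, -0.5]
gripper_width: 0.0857
```

```bash
python3 - <<'E'
from h import *
s=sensors.get_state()
for k in('t','eef_pos','orientation','joint_pos','force'):print(k,np.round(s[k],3).tolist())
c=viewer.get_calibration('wrist');im,d=viewer.grab_frame('wrist')
cv2.imwrite('pics/w1.png',cv2.convertScaleAbs(im,alpha=1.5));np.save('pics/w1.npy',np.array([c],object),allow_pickle=True);np.save('pics/w1d.npy',d)
print(c['position'],proj(c,[[.627,.148,.106],[.621,-.085,.086]]))
E
```

```text
t 3.85
eef_pos [0.628, 0.149, 0.231]
orientation [[-0.99, -0.142, -0.001], [-0.142, 0.99, -0.0], [0.001, -0.0, -1.0]]
joint_pos [31.085, 9.312, 12.339, -0.005, -93.073, -112.926]
force [-0.137, 0.494, -0.492]
[0.56203918 0.14076556 0.37401104] [[314.56830076 191.24151125]
 [ 41.44345262 140.43340292]]
```

View pics/w1.png

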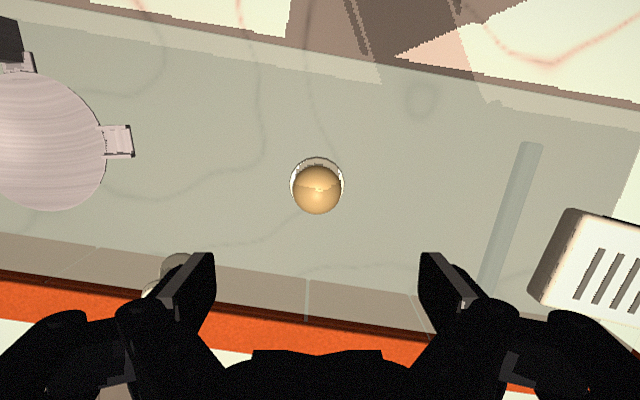

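The wrist view shows the soap at (317,190), where my estimate projects to (315,191). Part of the dish is at (45,145), with its lip end at (132,142). I'll get exact numbers.

```bash
python3 - <<'E'
from h import *
c=np.load('pics/w1.npy',allow_pickle=True)[0];im=cv2.imread('pics/w1.png');s=sensors.get_state()
b,g,r=[im[...,i].astype(int) for i in range(3)]
m=(r-b>60);m[:, :280]=0;m[:,350:]=0;m[220:]=0;m[:150]=0
t=max(blobs(m),key=lambda t:t[1][4]);x,y,w,h=t[1][:4]
cc=(x+w/2-.5,y+h/2-.5);P=ray(c,cc,.106)[0];print(t[0],t[1],P)
R=np.array(s['orientation']);print('tool delta cm',R.T@(P-s['eef_pos'])*100)
print('lip end',ray(c,[[133,142]],.0965), 'glass z check via depth:')
d=np.load('pics/w1d.npy')
for u,v in((317,190),(230,150),(60,150),(118,140)):
    print((u,v),(np.array(c['position'])+np.array(c['attitude'])@np.array([(u-c['cx'])/c['fx'],(v-c['cy'])/c['fy'],1])*d[v,u]).round(4))
E
```

```text
[316.15742925 190.80955189] [ 293  168   48   46 1696] [0.62616245 0.14946735 0.106     ]
tool delta cm [ 0.1923303   0.04881937 12.4924865 ]
lip end [[ 0.60957017 -0.00327542  0.0965    ]] glass z check via depth:
(317, 190) [0.621  0.1491 0.1258]
(230, 150) [0.6073 0.0714 0.0809]
(60, 150) [ 0.6265 -0.0685  0.088 ]
(118, 140) [ 0.6098 -0.0158  0.0957]
```

Call:
drive_tool --commands '[[[0.2,0.05,2],[0,0,0]],[[0,0,2],[0,0,0]],[[0,0,2],[0,0,0]],[[0,0,2],[0,0,0]],[[0,0,2],[0,0,0]]]' --hand 75 --grip_force 20

```text
t: 4.32
eef_pos: [0.6261, 0.1495, 0.1303]
orientation: [[-0.99, -0.142, -0.0], [-0.142, 0.99, -0.0], [0.0, -0.0, -1.0]]
force: [0.0, -0.1, -0.5]
gripper_width: 0.0639
```

Call:
drive_tool --commands '[[[0,0,1.5],[0,0,0]],[[0,0,1],[0,0,0]],[[0,0,0.6],[0,0,0]],[[0,0,0.4],[0,0,0]],[[0,0,0],[0,0,0]]]'

```text
t: 4.73
eef_pos: [0.6262, 0.1495, 0.0961]
orientation: [[-0.99, -0.139, -0.0], [-0.139, 0.99, -0.0], [0.0, -0.0, -1.0]]
force: [-0.0, 0.3, -0.3]
gripper_width: 0.0641
```

```bash
python3 - <<'E'
from h import *
s=sensors.get_state()
for k in('t','eef_pos','gripper_width','force'):print(k,np.round(s[k],4).tolist())
im,d=viewer.grab_frame('wrist')
cv2.imwrite('pics/w2.png',cv2.convertScaleAbs(im,alpha=1.5))
E
```

```text
t 4.7333
eef_pos [0.6262, 0.1495, 0.0961]
gripper_width 0.0641
force [-0.0485, 0.26, -0.2557]
```

View pics/w2.png

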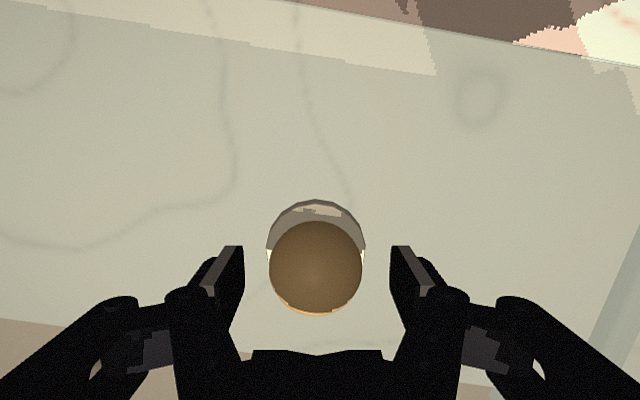

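The soap is centred between the fingers at about (316,267), so I close on it and lift.

Call:
drive_tool --commands '[[[0,0,0],[0,0,0]],[[0,0,0],[0,0,0]],[[0,0,0],[0,0,0]],[[0,0,0],[0,0,0]],[[0,0,0],[0,0,0]]]' --hand 30 --grip_force 25

```text
t: 5.2
eef_pos: [0.6268, 0.1493, 0.0976]
orientation: [[-0.99, -0.138, 0.002], [-0.138, 0.99, -0.0], [-0.002, -0.0, -1.0]]
force: [0.1, -1.9, 5.2]
gripper_width: 0.0384
```

Call:
drive_tool --commands '[[[0,0,0],[0,0,0]],[[0,0,-0.3],[0,0,0]],[[0,0,-0.7],[0,0,0]],[[0,0,-1.2],[0,0,0]],[[0,0,-1.2],[0,0,0]]]'

```text
t: 5.62
eef_pos: [0.626, 0.1496, 0.1308]
orientation: [[-0.99, -0.139, -0.001], [-0.139, 0.99, -0.0], [0.001, -0.0, -1.0]]
force: [-0.3, -0.1, -0.4]
gripper_width: 0.038
```

Call:
drive_tool --commands '[[[0,0,-1.5],[0,0,0]],[[0,0,-1.5],[0,0,0]],[[0,0,-1.3],[0,0,0]],[[0,0,-0.8],[0,0,0]],[[0,-0.8,-0.3],[0,0,0]]]'

```text
t: 6.03
eef_pos: [0.6279, 0.1426, 0.1867]
orientation: [[-0.99, -0.14, 0.003], [-0.14, 0.99, 0.001], [-0.003, 0.001, -1.0]]
force: [-0.2, -0.1, 0.1]
gripper_width: 0.0383
```

Call:
drive_tool --commands '[[[0,-1.5,0],[0,0,0]],[[0,-2,0],[0,0,0]],[[0,-2,0],[0,0,0]],[[0,-2,0],[0,0,0]],[[0,-2,0],[0,0,0]]]'

```text
t: 6.45
eef_pos: [0.6401, 0.0453, 0.183]
orientation: [[-0.99, -0.138, -0.002], [-0.138, 0.99, -0.001], [0.002, -0.0, -1.0]]
force: [0.3, -1.1, -0.4]
gripper_width: 0.0386
```

Call:
drive_tool --commands '[[[0,-2,0],[0,0,0]],[[0,-2,0],[0,0,0]],[[0,-1,0],[0,0,0]],[[0,-0.7,0],[0,0,0]],[[0,0,0],[0,0,0]]]'

```text
t: 6.87
eef_pos: [0.6482, -0.0106, 0.1836]
orientation: [[-0.991, -0.136, -0.001], [-0.136, 0.991, -0.0], [0.001, -0.0, -1.0]]
force: [0.5, 0.9, 0.1]
gripper_width: 0.0384
```

```bash
python3 - <<'E'
from h import *
s=sensors.get_state()
for k in('t','eef_pos','orientation','gripper_width','force'):print(k,np.round(s[k],4).tolist())
c=viewer.get_calibration('wrist');im,d=viewer.grab_frame('wrist')
cv2.imwrite('pics/w3.png',cv2.convertScaleAbs(im,alpha=1.5));np.save('pics/w3.npy',np.array([c],object),allow_pickle=True);np.save('pics/w3d.npy',d)
print(proj(c,[[.621,-.085,.097]]))
E
```

```text
t 6.8667
eef_pos [0.6482, -0.0106, 0.1836]
orientation [[-0.9906, -0.1365, -0.0011], [-0.1365, 0.9906, -0.0004], [0.0012, -0.0002, -1.0]]
gripper_width 0.0384
force [0.4823, 0.8537, 0.0907]
[[212.40651956 153.34823531]]
```

View pics/w3.png

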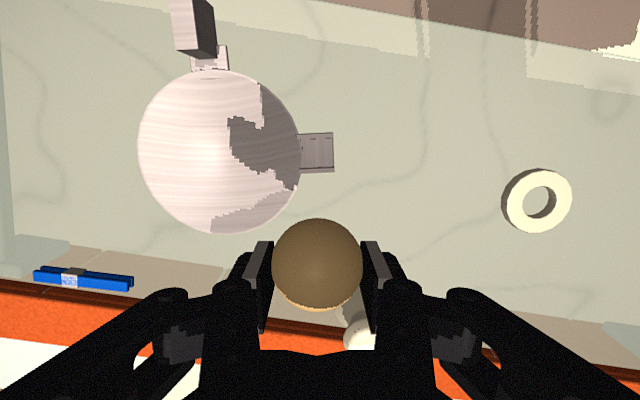

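The view shows the dish at (219,151), its lip end at (333,152), its handle at (195,28) and the held soap at (317,265). I compute where the soap sits relative to the TCP, and the dish pose.

```bash
python3 - <<'E'
from h import *
c=np.load('pics/w3.npy',allow_pickle=True)[0];im=cv2.imread('pics/w3.png');s=sensors.get_state();d=np.load('pics/w3d.npy')
A=np.array(c['attitude']);o=np.array(c['position']);R=np.array(s['orientation'])
def pts(m):
    v,u=np.where(m&(d>0));z=d[v,u];return o+np.c_[(u-c['cx'])/c['fx']*z,(v-c['cy'])/c['fy']*z,z]@A.T
# soap sphere (r=20mm) least squares on depth
yy,xx=np.mgrid[:400,:640];P=pts((xx-317)**2+(yy-263)**2<36**2)
from scipy.optimize import least_squares as ls
f=ls(lambda q:np.linalg.norm(P-q,axis=1)-.02,P.mean(0)-[0,0,.015],loss='soft_l1',f_scale=.001)
print('soap',f.x,np.median(abs(f.fun)),'in tool mm',R.T@(f.x-s['eef_pos'])*1000)
# dish: points above glass
P=pts((xx>120)&(xx<345)&(yy<240)&(yy>0)&((xx-317)**2+(yy-265)**2>60**2))
h=P[P[:,2]>.11];print('handle',len(h),h[h[:,2]>.128].mean(0),h[:,2].max())
top=h[h[:,2]>.128];(cx,cy),wh,a=cv2.minAreaRect((top[:,:2]*1000).astype(np.float32));print('handle top rect',cx,cy,wh,a)
# rim ellipse from image edge
b,g,r=[im[...,i].astype(int) for i in range(3)]
prof=[]
hgt=np.zeros(d.shape);v,u=np.where(d>0);z=d[v,u];hgt[v,u]=(o+np.c_[(u-c['cx'])/c['fx']*z,(v-c['cy'])/c['fy']*z,z]@A.T)[:,2]
m=((hgt>.0845)&(hgt<.105)&(xx>120)&(xx<345)&(yy<240)).astype(np.uint8);m=cv2.morphologyEx(m,cv2.MORPH_OPEN,np.ones((5,5)))
Q=pts(m>0);print('dish pts',len(Q))
# boundary: points at rim height
rim=Q[Q[:,2]>.0945];
cen=np.array([.621,-.085])
for _ in range(4):
    rr=np.linalg.norm(rim[:,:2]-cen,axis=1);k=rim[(rr>.050)&(rr<.061)]
    f=ls(lambda q:np.linalg.norm(k[:,:2]-q,axis=1)-.055,cen,loss='soft_l1',f_scale=.001);cen=f.x
print('dish centre',cen,len(k),np.median(abs(f.fun)))
rr=np.linalg.norm(Q[:,:2]-cen,axis=1);l=Q[(rr>.06)&(rr<.079)&(Q[:,1]>cen[1]+.03)][:,:2];v=l.mean(0)-cen;print('lip',len(l),'yaw',np.degrees(np.arctan2(-v[0],v[1])))
v=top[:,:2].mean(0)-cen;print('handle yaw',np.degrees(np.arctan2(-v[1],-v[0])),np.linalg.norm(v))
print('tool yaw-180',np.degrees(np.arctan2(-R[1,0],-R[0,0])))
for q in(cen,):
    print('move soap->dish tool cm',R.T@(np.r_[q,0]-np.r_[s['eef_pos'][:2],0])*100)
E
```

```text
soap [ 0.64680189 -0.01007121  0.1918827 ] 0.0003551703394925436 in tool mm [ 1.4870793  -0.30831389 -8.10803872]
handle 1947 [ 0.55054934 -0.09276641  0.13331115] 0.13591692170416309
handle top rect 550.3261108398438 -93.48721313476562 (24.03412628173828, 12.914270401000977) 11.250448226928711
dish pts 23260
dish centre [ 0.62090637 -0.08079052] 4799 0.00232382081433994
lip 1054 yaw 8.742173273485983
handle yaw 9.660067086813495 0.07136899150456384
tool yaw-180 7.890828409868924
move soap->dish tool cm [ 3.68396895e+00 -6.68029855e+00  2.89191704e-03]
```

Call:
drive_tool --commands '[[[0.6,-1.15,0],[0,0,0]],[[0.9,-1.7,0],[0,0,0]],[[0.9,-1.7,0],[0,0,0]],[[0.7,-1.3,0],[0,0,0]],[[0.43,-0.8,0],[0,0,0]]]'

```text
t: 7.33
eef_pos: [0.622, -0.0807, 0.1846]
orientation: [[-0.99, -0.138, 0.0], [-0.138, 0.99, -0.0], [-0.0, -0.0, -1.0]]
force: [0.7, 0.5, 0.1]
gripper_width: 0.0386
```

Call:
drive_tool --commands '[[[0,0,0.8],[0,0,0]],[[0,0,1.5],[0,0,0]],[[0,0,1.5],[0,0,0]],[[0,0,1.5],[0,0,0]],[[0,0,1],[0,0,0]]]'

```text
t: 7.75
eef_pos: [0.622, -0.0789, 0.1188]
orientation: [[-0.99, -0.139, -0.002], [-0.139, 0.99, 0.0], [0.002, 0.001, -1.0]]
force: [0.2, 0.6, -0.8]
gripper_width: 0.0384
```

Call:
drive_tool --commands '[[[0,0,0.8],[0,0,0]],[[0,0,0.6],[0,0,0]],[[0,0,0.3],[0,0,0]],[[0,0,0.2],[0,0,0]],[[0,0,0],[0,0,0]]]'

```text
t: 8.17
eef_pos: [0.6228, -0.0797, 0.1024]
orientation: [[-0.99, -0.138, 0.0], [-0.138, 0.99, -0.0], [-0.0, -0.0, -1.0]]
force: [-0.1, 0.0, -0.9]
gripper_width: 0.0383
```

```bash
python3 - <<'E'
from h import *
s=sensors.get_state()
for k in('t','eef_pos','orientation','gripper_width','force'):print(k,np.round(s[k],4).tolist())
c=viewer.get_calibration('wrist');im,d=viewer.grab_frame('wrist')
cv2.imwrite('pics/w4.png',cv2.convertScaleAbs(im,alpha=1.5));np.save('pics/w4.npy',np.array([c],object),allow_pickle=True);np.save('pics/w4d.npy',d)
E
```

```text
t 8.1667
eef_pos [0.6228, -0.0797, 0.1024]
orientation [[-0.9904, -0.1384, 0.0002], [-0.1384, 0.9904, -0.0001], [-0.0002, -0.0002, -1.0]]
gripper_width 0.0383
force [-0.0904, 0.0397, -0.89]
```

View pics/w4.png

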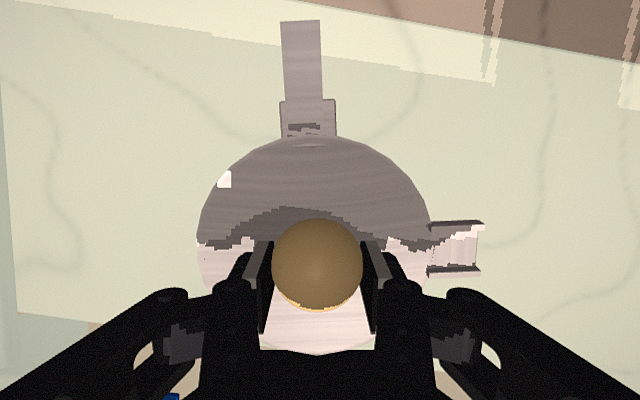

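The soap hangs over the dish's middle: soap column 317, dish edges 197 to 431. I lower it by small steps.

Call:
drive_tool --commands '[[[0,0,0.1],[0,0,0]],[[0,0,0.1],[0,0,0]],[[0,0,0.1],[0,0,0]],[[0,0,0],[0,0,0]],[[0,0,0],[0,0,0]]]'

```text
t: 8.63
eef_pos: [0.6226, -0.0797, 0.0993]
orientation: [[-0.99, -0.138, -0.0], [-0.138, 0.99, -0.0], [0.0, -0.0, -1.0]]
force: [0.3, -0.6, -0.3]
gripper_width: 0.0384
```

Call:
drive_tool --commands '[[[0,0,0.05],[0,0,0]],[[0,0,0],[0,0,0]],[[0,0,0],[0,0,0]]]'

```text
t: 8.88
eef_pos: [0.6226, -0.0797, 0.0988]
orientation: [[-0.99, -0.138, -0.0], [-0.138, 0.99, -0.0], [0.0, -0.0, -1.0]]
force: [0.5, 0.6, 0.3]
gripper_width: 0.038
```

Call:
drive_tool --commands '[[[0,0,0.05],[0,0,0]],[[0,0,0],[0,0,0]],[[0,0,0],[0,0,0]]]'

```text
t: 9.13
eef_pos: [0.6226, -0.0797, 0.0983]
orientation: [[-0.99, -0.138, -0.0], [-0.138, 0.99, -0.0], [0.0, -0.0, -1.0]]
force: [-0.7, 0.1, -0.1]
gripper_width: 0.0384
```

Call:
drive_tool --commands '[[[0,0,0.05],[0,0,0]],[[0,0,0],[0,0,0]],[[0,0,0],[0,0,0]]]'

```text
t: 9.38
eef_pos: [0.6227, -0.0797, 0.098]
orientation: [[-0.99, -0.138, 0.0], [-0.138, 0.99, -0.0], [-0.0, -0.0, -1.0]]
force: [-0.7, -0.7, 1.1]
gripper_width: 0.0382
```

It seems to be touching now (+1 N), so I release it a little at a time.

Call:
drive_tool --commands '[[[0,0,0],[0,0,0]],[[0,0,0],[0,0,0]]]' --hand 50

```text
t: 9.55
eef_pos: [0.6226, -0.0797, 0.0978]
orientation: [[-0.99, -0.138, 0.0], [-0.138, 0.99, -0.0], [-0.0, -0.0, -1.0]]
force: [0.5, 0.3, 0.6]
gripper_width: 0.0426
```

Call:
drive_tool --commands '[[[0,0,0],[0,0,0]],[[0,0,0],[0,0,0]],[[0,0,0],[0,0,0]],[[0,0,0],[0,0,0]],[[0,0,0],[0,0,0]]]' --hand 62

```text
t: 9.97
eef_pos: [0.6226, -0.0797, 0.0978]
orientation: [[-0.99, -0.138, -0.0], [-0.138, 0.99, -0.0], [0.0, -0.0, -1.0]]
force: [0.2, 0.6, 0.2]
gripper_width: 0.0529
```

```bash
python3 - <<'E'
from h import *
from scipy.optimize import least_squares as ls
s=sensors.get_state();print(s['t'],s['gripper_width'],s['eef_pos'])
c=viewer.get_calibration('wrist');im,d=viewer.grab_frame('wrist')
A=np.array(c['attitude']);o=np.array(c['position']);R=np.array(s['orientation'])
yy,xx=np.mgrid[:400,:640];v,u=np.where(((xx-317)**2+(yy-263)**2<34**2)&(d>0));z=d[v,u];P=o+np.c_[(u-c['cx'])/c['fx']*z,(v-c['cy'])/c['fy']*z,z]@A.T
f=ls(lambda q:np.linalg.norm(P-q,axis=1)-.02,P.mean(0)-[0,0,.015],loss='soft_l1',f_scale=.001);print('soap',f.x)
cv2.imwrite('pics/w5.png',cv2.convertScaleAbs(im,alpha=1.5))
E
```

```text
9.9667 0.052875393813161184 [ 0.62261162 -0.07969293  0.09780817]
soap [ 0.62126659 -0.07917889  0.10633899]
```

View pics/w5.png

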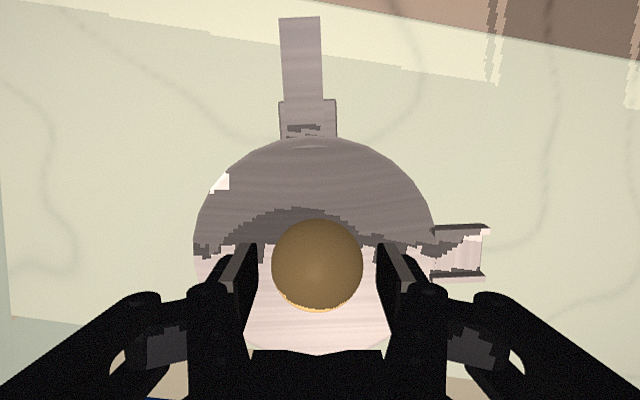

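The soap lies free at about (317,265) in the dish's middle, with its centre at z 0.106. I raise the gripper and go over the handle.

Call:
drive_tool --commands '[[[0,0,-0.3],[0,0,0]],[[0,0,-0.6],[0,0,0]],[[0,0,-1.2],[0,0,0]],[[0,0,-2],[0,0,0]],[[0,0,-2],[0,0,0]]]'

```text
t: 10.43
eef_pos: [0.6225, -0.0798, 0.1604]
orientation: [[-0.99, -0.138, -0.0], [-0.138, 0.99, -0.0], [0.0, -0.0, -1.0]]
force: [0.5, -0.7, 0.6]
gripper_width: 0.0532
```

Call:
drive_tool --commands '[[[0,0,-2],[0,0,0]],[[0,0,-2],[0,0,0]],[[1.5,0,0],[0,0,0]],[[2,0,0],[0,0,-0.01]],[[2,0,0],[0,0,-0.01]]]' --hand 75

```text
t: 10.85
eef_pos: [0.5679, -0.0875, 0.2003]
orientation: [[-0.987, -0.159, 0.002], [-0.159, 0.987, -0.0], [-0.002, -0.0, -1.0]]
force: [0.3, -0.8, 0.0]
gripper_width: 0.0639
```

Call:
drive_tool --commands '[[[1.5,0,0],[0,0,0]],[[0.8,0,0],[0,0,0]],[[0,0,0],[0,0,0]],[[0,0,0],[0,0,0]]]'

```text
t: 11.18
eef_pos: [0.5458, -0.0912, 0.1999]
orientation: [[-0.987, -0.158, 0.002], [-0.158, 0.987, -0.0], [-0.002, -0.0, -1.0]]
force: [0.3, -0.3, 0.6]
gripper_width: 0.0643
```

```bash
cat > look.py <<'E'
import sys
from h import *
s=sensors.get_state()
for k in('t','eef_pos','orientation','gripper_width','force'):print(k,np.round(s[k],4).tolist())
c=viewer.get_calibration('wrist');im,d=viewer.grab_frame('wrist')
n=sys.argv[1];cv2.imwrite(f'pics/{n}.png',cv2.convertScaleAbs(im,alpha=1.5));np.save(f'pics/{n}.npy',np.array([c],object),allow_pickle=True);np.save(f'pics/{n}d.npy',d)
A=np.array(c['attitude']);o=np.array(c['position']);R=np.array(s['orientation'])
X=o+np.dstack([(np.arange(640)[None]-c['cx'])/c['fx']*d,(np.arange(400)[:,None]-c['cy'])/c['fy']*d,d])@A.T
E
python3 - <<'E'
import sys;sys.argv=['','w6'];exec(open('look.py').read())
yy,xx=np.mgrid[:400,:640];t=np.linalg.norm(X[...,:2]-[.545,-.0925],axis=2)<.035
m=(d>0)&t&(X[...,2]>.127)&(X[...,2]<.139)
m=max(blobs(m),key=lambda q:q[1][4])[2];P=X[m];print(len(P),P.mean(0),'rows',np.where(m.any(1))[0][[0,-1]])
(cx,cy),wh,a=cv2.minAreaRect((P[:,:2]*1000).astype(np.float32));print('rect',cx,cy,wh,a,'tool yaw',np.degrees(np.arctan2(-R[1,0],-R[0,0])))
print('delta tool cm',R.T@(np.array([cx/1000,cy/1000,.116])-s['eef_pos'])*100)
E
```

```text
t 11.1833
eef_pos [0.5458, -0.0912, 0.1999]
orientation [[-0.9874, -0.1581, 0.0018], [-0.1581, 0.9874, -0.0], [-0.0017, -0.0003, -1.0]]
gripper_width 0.0643
force [0.3148, -0.2512, 0.6142]
861 [ 0.54606797 -0.09439201  0.13338563] rows [191 237]
rect 546.9968872070312 -94.18943786621094 (30.501501083374023, 11.993331909179688) 10.383593559265137 tool yaw 9.097882701075426
delta tool cm [-0.05341169 -0.31613868  8.39477014]
```

View pics/w6.png

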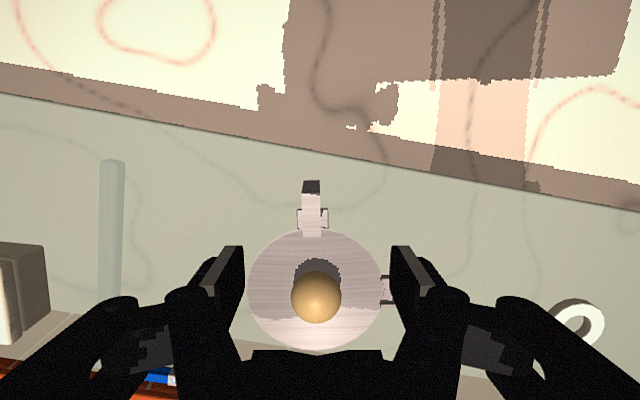

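The view shows the handle top at about (311,187) to (313,237), with the soap resting in the dish at (316,296). I apply a small correction and descend over the plate.

Call:
drive_tool --commands '[[[-0.05,-0.3,1],[0,0,-0.022]],[[0,0,1.8],[0,0,0]],[[0,0,1.8],[0,0,0]],[[0,0,1.8],[0,0,0]],[[0,0,1.5],[0,0,0]]]'

```text
t: 11.65
eef_pos: [0.5466, -0.0939, 0.118]
orientation: [[-0.984, -0.18, -0.002], [-0.18, 0.984, -0.0], [0.002, 0.0, -1.0]]
force: [0.3, 0.2, 0.9]
gripper_width: 0.064
```

Call:
drive_tool --commands '[[[0,0,1.2],[0,0,0]],[[0,0,0.8],[0,0,0]],[[0,0,0.4],[0,0,0]],[[0,0,0],[0,0,0]],[[0,0,0],[0,0,0]]]'

```text
t: 12.07
eef_pos: [0.5469, -0.0941, 0.0965]
orientation: [[-0.984, -0.18, 0.001], [-0.18, 0.984, -0.0], [-0.001, -0.001, -1.0]]
force: [-0.5, 0.8, 0.1]
gripper_width: 0.064
```

Call:
drive_tool --commands '[[[0,0,0],[0,0,0]],[[0,0,0],[0,0,0]],[[0,0,0],[0,0,0]],[[0,0,0],[0,0,0]],[[0,0,0],[0,0,0]]]' --hand 22

```text
t: 12.48
eef_pos: [0.5467, -0.0942, 0.0965]
orientation: [[-0.984, -0.18, 0.001], [-0.18, 0.984, -0.0], [-0.001, -0.001, -1.0]]
force: [0.0, -0.5, 2.2]
gripper_width: 0.0189
```

```bash
python3 look.py w7
```

```text
t 12.4833
eef_pos [0.5467, -0.0942, 0.0965]
orientation [[-0.9837, -0.1798, 0.0011], [-0.1798, 0.9837, -0.0004], [-0.001, -0.0006, -1.0]]
gripper_width 0.0189
force [0.0158, -0.4921, 2.201]
```

View pics/w7.png

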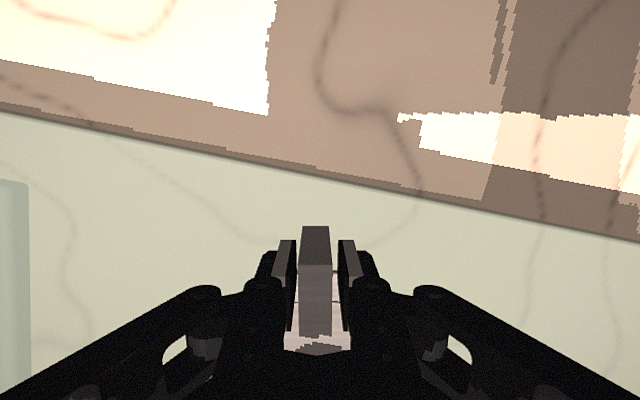

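The fingers straddle the plate symmetrically (plate at columns 302 to 332), but there is +2 N. The tips may be grazing the wider handle foot, so I raise 4 mm before gripping.

Call:
drive_tool --commands '[[[0,0,-0.4],[0,0,0]],[[0,0,0],[0,0,0]],[[0,0,0],[0,0,0]],[[0,0,0],[0,0,0]]]' --hand 17

```text
t: 12.87
eef_pos: [0.5464, -0.094, 0.0997]
orientation: [[-0.984, -0.18, -0.0], [-0.18, 0.984, 0.0], [0.0, 0.0, -1.0]]
force: [0.3, -0.2, -0.0]
gripper_width: 0.0147
```

Call:
drive_tool --commands '[[[0,0,0],[0,0,0]],[[0,0,0],[0,0,0]],[[0,0,0],[0,0,0]],[[0,0,0],[0,0,0]],[[0,0,0],[0,0,0]]]' --hand 5 --grip_force 65

```text
t: 13.28
eef_pos: [0.5464, -0.0941, 0.0998]
orientation: [[-0.984, -0.18, -0.0], [-0.18, 0.984, -0.0], [0.0, -0.0, -1.0]]
force: [-0.6, -0.3, 0.0]
gripper_width: 0.0107
```

Call:
drive_tool --commands '[[[0,0,0],[0,0,0]],[[0,0,0],[0,0,0]],[[0,0,0],[0,0,0]]]'

```text
t: 13.53
eef_pos: [0.5464, -0.0941, 0.0998]
orientation: [[-0.984, -0.18, -0.0], [-0.18, 0.984, -0.0], [0.0, -0.0, -1.0]]
force: [-0.4, -1.6, 0.1]
gripper_width: 0.0111
```

Gripped. I lift slowly: 1 cm first, then a check with the top camera.

Call:
drive_tool --commands '[[[0,0,-0.05],[0,0,0]],[[0,0,-0.1],[0,0,0]],[[0,0,-0.2],[0,0,0]],[[0,0,-0.2],[0,0,0]],[[0,0,-0.3],[0,0,0]]]'

```text
t: 13.95
eef_pos: [0.5461, -0.0939, 0.108]
orientation: [[-0.984, -0.18, -0.001], [-0.18, 0.984, 0.0], [0.001, 0.0, -1.0]]
force: [0.1, 0.1, -1.3]
gripper_width: 0.0108
```

Call:
drive_tool --commands '[[[0,0,-0.2],[0,0,0]],[[0,0,-0.1],[0,0,0]],[[0,0,0],[0,0,0]],[[0,0,0],[0,0,0]]]'

```text
t: 14.28
eef_pos: [0.5464, -0.094, 0.1114]
orientation: [[-0.984, -0.18, 0.0], [-0.18, 0.984, -0.0], [-0.0, -0.0, -1.0]]
force: [0.9, 0.3, -2.4]
gripper_width: 0.011
```

```bash
cat > chk.py <<'E'
from h import *
from scipy.optimize import least_squares as ls
import sys
s=sensors.get_state()
for k in('t','eef_pos','gripper_width','force'):print(k,np.round(s[k],4).tolist())
R=np.array(s['orientation']);e=np.array(s['eef_pos']);C=e-R[:,0]*.077;C[2]=0;print('dish centre by grip',C,'dish y dir',np.degrees(np.arctan2(R[1,1],R[0,1])))
for cam in('top','scene'):
    c=viewer.get_calibration(cam);im,d=viewer.grab_frame(cam);cv2.imwrite(f'pics/{sys.argv[1]}_{cam}.png',cv2.convertScaleAbs(im,alpha=1.6))
    X=np.array(c['position'])+np.dstack([(np.arange(640)[None]-c['cx'])/c['fx']*d,(np.arange(400)[:,None]-c['cy'])/c['fy']*d,d])@np.array(c['attitude']).T
    b,g,r=[im[...,i].astype(int) for i in range(3)]
    near=(np.linalg.norm(X[...,:2]-C[:2],axis=2)<.09)&(d>0)
    m=near&(b<.75*g)&(b<.8*r)&(r<1.5*g)&(X[...,2]>.09)
    bl=blobs(m,12)
    if bl:
        mm=max(bl,key=lambda q:q[1][4])[2];P=X[mm]
        f=ls(lambda q:np.linalg.norm(P-q,axis=1)-.02,P.mean(0),loss='soft_l1',f_scale=.002);print(cam,'soap',len(P),f.x.round(4),'rel',(f.x[:2]-C[:2]).round(4))
    else:print(cam,'no soap blob')
    q=X[near&~m&(np.linalg.norm(X[...,:2]-C[:2],axis=2)<.055)&(X[...,2]>.085)&(X[...,2]<e[2]+.01)]
    if len(q)>30:
        a,*_=np.linalg.lstsq(np.c_[q[:,:2]-C[:2],np.ones(len(q))],q[:,2],rcond=None);print(' plate pts',len(q),'slope,z',a.round(3))
E
python3 chk.py a
```

```text
t 14.2833
eef_pos [0.5464, -0.094, 0.1114]
gripper_width 0.011
force [0.9309, 0.3017, -2.4364]
dish centre by grip [ 0.62218917 -0.08015077  0.        ] dish y dir 100.35840701240781
top soap 419 [ 0.565  -0.0578  0.5024] rel [-0.0572  0.0223]
 plate pts 156 slope,z [0.262 0.107 0.094]
scene soap 2357 [ 0.5806 -0.0868  0.4711] rel [-0.0416 -0.0066]
 plate pts 731 slope,z [-0.02   0.005  0.105]
```

```bash
sed -i 's/&(X\[...,2\]>.09)$/\&(X[...,2]>.09)\&(X[...,2]<e[2]+.06)/' chk.py; python3 chk.py b; python3 -c "
import cv2;im=cv2.imread('pics/b_scene.png');cv2.imwrite('pics/b_crop.png',cv2.resize(im[130:290,200:400],None,fx=4,fy=3.6))"
```

```text
t 14.3833
eef_pos [0.5463, -0.094, 0.1112]
gripper_width 0.0112
force [-0.4521, -0.8816, -2.1156]
dish centre by grip [ 0.62207951 -0.0801832   0.        ] dish y dir 100.355113973998
top no soap blob
 plate pts 151 slope,z [0.264 0.078 0.094]
scene soap 170 [ 0.6204 -0.0795  0.1177] rel [-0.0017  0.0007]
 plate pts 743 slope,z [-0.024  0.007  0.105]
```

View pics/b_crop.png

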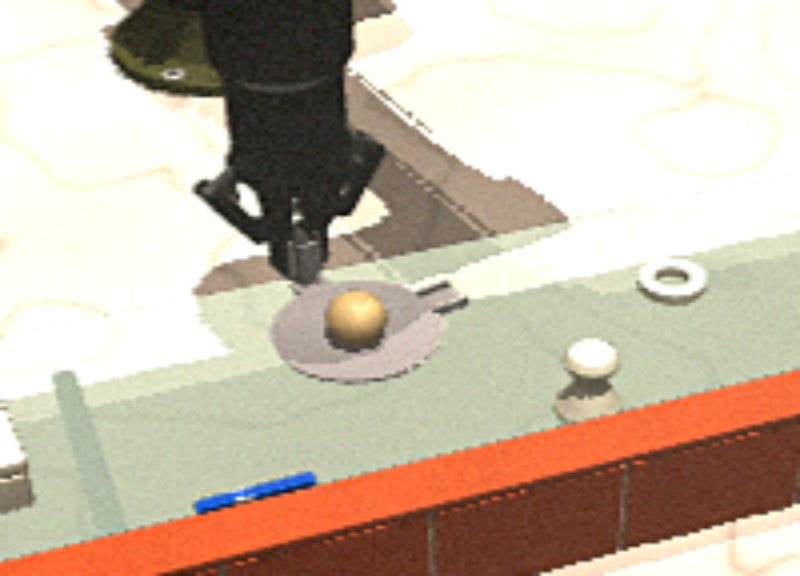

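Lifted about 11 mm. The soap is within 2 mm of the middle, the dish is level to about 0.02 rad, and the weight reads about 2.3 N. I continue up and will turn only afterwards.

Call:
drive_tool --commands '[[[0,0,-0.2],[0,0,0]],[[0,0,-0.4],[0,0,0]],[[0,0,-0.6],[0,0,0]],[[0,0,-0.6],[0,0,0]],[[0,0,-0.7],[0,0,0]]]'

```text
t: 14.9
eef_pos: [0.5465, -0.094, 0.1372]
orientation: [[-0.984, -0.18, 0.0], [-0.18, 0.984, -0.0], [-0.0, -0.0, -1.0]]
force: [0.4, 0.1, -2.5]
gripper_width: 0.0111
```

Call:
drive_tool --commands '[[[0,0,-0.7],[0,0,0]],[[0,0,-0.7],[0,0,0]],[[0,0,-0.7],[0,0,0]],[[0,0,-0.7],[0,0,0]],[[0,0,-0.7],[0,0,0]]]'

```text
t: 15.32
eef_pos: [0.5465, -0.094, 0.1722]
orientation: [[-0.984, -0.18, 0.0], [-0.18, 0.984, -0.0], [-0.0, -0.0, -1.0]]
force: [-0.3, 0.7, -2.2]
gripper_width: 0.0111
```

Call:
drive_tool --commands '[[[0,0,-0.7],[0,0,0]],[[0,0,-0.7],[0,0,0]],[[0,0,-0.5],[0,0,0]],[[0,0,-0.3],[0,0,0]],[[0,0,-0.1],[0,0,0]]]'

```text
t: 15.73
eef_pos: [0.5466, -0.094, 0.195]
orientation: [[-0.984, -0.18, 0.001], [-0.18, 0.984, -0.0], [-0.001, -0.0, -1.0]]
force: [0.7, -0.6, -2.2]
gripper_width: 0.0112
```

Call:
drive_tool --commands '[[[0,0,0],[0,0,0]],[[0,0,0],[0,0,0]],[[0,0,0],[0,0,0]],[[0,0,0],[0,0,0]],[[0,0,0],[0,0,0]]]'

```text
t: 16.15
eef_pos: [0.5464, -0.094, 0.1941]
orientation: [[-0.984, -0.18, -0.0], [-0.18, 0.984, -0.0], [0.0, -0.0, -1.0]]
force: [-0.1, 0.1, -2.5]
gripper_width: 0.011
```

```bash
python3 chk.py c
```

```text
t 16.15
eef_pos [0.5464, -0.094, 0.1941]
gripper_width 0.011
force [-0.1046, 0.1026, -2.5242]
dish centre by grip [ 0.62209696 -0.0801908   0.        ] dish y dir 100.36036425026207
top no soap blob
 plate pts 122 slope,z [0.215 0.076 0.179]
scene soap 185 [ 0.6202 -0.0795  0.2008] rel [-0.0019  0.0007]
 plate pts 740 slope,z [-0.019  0.005  0.188]
```

The soap is still centred, so I turn slowly.

Call:
drive_tool --commands '[[[0,0,0],[0,0,-0.005]],[[0,0,0],[0,0,-0.01]],[[0,0,0],[0,0,-0.015]],[[0,0,0],[0,0,-0.02]],[[0,0,0],[0,0,-0.025]]]'

```text
t: 16.67
eef_pos: [0.5465, -0.094, 0.1943]
orientation: [[-0.967, -0.255, 0.0], [-0.255, 0.967, -0.0], [-0.0, -0.0, -1.0]]
force: [0.3, -0.2, -2.2]
gripper_width: 0.0114
```

Call:
drive_tool --commands '[[[0,0,0],[0,0,-0.03]],[[0,0,0],[0,0,-0.03]],[[0,0,0],[0,0,-0.03]],[[0,0,0],[0,0,-0.03]],[[0,0,0],[0,0,-0.03]]]'

```text
t: 17.08
eef_pos: [0.5465, -0.094, 0.1944]
orientation: [[-0.918, -0.397, 0.0], [-0.397, 0.918, -0.0], [-0.0, -0.0, -1.0]]
force: [0.8, -0.2, -1.3]
gripper_width: 0.011
```

Call:
drive_tool --commands '[[[0,0,0],[0,0,-0.03]],[[0,0,0],[0,0,-0.03]],[[0,0,0],[0,0,-0.03]],[[0,0,0],[0,0,-0.03]],[[0,0,0],[0,0,-0.03]]]'

```text
t: 17.5
eef_pos: [0.5465, -0.094, 0.1943]
orientation: [[-0.848, -0.53, 0.0], [-0.53, 0.848, -0.0], [0.0, -0.0, -1.0]]
force: [-0.3, 0.8, -2.9]
gripper_width: 0.0112
```

Call:
drive_tool --commands '[[[0,0,0],[0,0,-0.025]],[[0,0,0],[0,0,-0.02]],[[0,0,0],[0,0,-0.015]],[[0,0,0],[0,0,-0.01]],[[0,0,0],[0,0,-0.005]]]'

```text
t: 17.92
eef_pos: [0.5464, -0.094, 0.1944]
orientation: [[-0.807, -0.59, 0.0], [-0.59, 0.807, -0.0], [0.0, -0.0, -1.0]]
force: [-0.6, -0.4, -2.2]
gripper_width: 0.011
```

```bash
python3 chk.py d
```

```text
t 17.9167
eef_pos [0.5464, -0.094, 0.1944]
gripper_width 0.011
force [-0.6348, -0.3501, -2.2411]
dish centre by grip [ 0.6085869 -0.0485887  0.       ] dish y dir 126.18426144557749
top no soap blob
 plate pts 71 slope,z [0.16  0.037 0.183]
scene soap 173 [ 0.6068 -0.0485  0.2008] rel [-0.0018  0.0001]
 plate pts 720 slope,z [-0.019  0.002  0.188]
```

Call:
drive_tool --commands '[[[0,0,0],[0,0,-0.005]],[[0,0,0],[0,0,-0.01]],[[0,0,0],[0,0,-0.015]],[[0,0,0],[0,0,-0.02]],[[0,0,0],[0,0,-0.025]]]'

```text
t: 18.43
eef_pos: [0.5464, -0.094, 0.1943]
orientation: [[-0.76, -0.65, -0.0], [-0.65, 0.76, -0.0], [0.0, -0.0, -1.0]]
force: [0.2, -0.1, -2.1]
gripper_width: 0.0112
```

Call:
drive_tool --commands '[[[0,0,0],[0,0,-0.03]],[[0,0,0],[0,0,-0.03]],[[0,0,0],[0,0,-0.03]],[[0,0,0],[0,0,-0.03]],[[0,0,0],[0,0,-0.03]]]'

```text
t: 18.85
eef_pos: [0.5465, -0.094, 0.1943]
orientation: [[-0.654, -0.757, 0.0], [-0.757, 0.654, -0.0], [0.0, -0.0, -1.0]]
force: [-0.2, 0.6, -1.7]
gripper_width: 0.0108
```

Call:
drive_tool --commands '[[[0,0,0],[0,0,-0.03]],[[0,0,0],[0,0,-0.03]],[[0,0,0],[0,0,-0.03]],[[0,0,0],[0,0,-0.03]],[[0,0,0],[0,0,-0.03]]]'

```text
t: 19.27
eef_pos: [0.5465, -0.094, 0.1944]
orientation: [[-0.533, -0.846, 0.0], [-0.846, 0.533, -0.0], [0.0, -0.0, -1.0]]
force: [-0.2, 0.4, -1.9]
gripper_width: 0.0112
```

Call:
drive_tool --commands '[[[0,0,0],[0,0,-0.03]],[[0,0,0],[0,0,-0.03]],[[0,0,0],[0,0,-0.03]],[[0,0,0],[0,0,-0.03]],[[0,0,0],[0,0,-0.03]]]'

```text
t: 19.68
eef_pos: [0.5465, -0.094, 0.1944]
orientation: [[-0.401, -0.916, 0.0], [-0.916, 0.401, -0.0], [0.0, -0.0, -1.0]]
force: [0.2, -0.1, -2.0]
gripper_width: 0.0111
```

Call:
drive_tool --commands '[[[0,0,0],[0,0,-0.03]],[[0,0,0],[0,0,-0.03]],[[0,0,0],[0,0,-0.03]],[[0,0,0],[0,0,-0.03]],[[0,0,0],[0,0,-0.03]]]'

```text
t: 20.1
eef_pos: [0.5465, -0.094, 0.1944]
orientation: [[-0.259, -0.966, 0.0], [-0.966, 0.259, -0.0], [0.0, -0.0, -1.0]]
force: [-0.6, -0.3, -2.4]
gripper_width: 0.0116
```

Call:
drive_tool --commands '[[[0,0,0],[0,0,-0.03]],[[0,0,0],[0,0,-0.03]],[[0,0,0],[0,0,-0.03]],[[0,0,0],[0,0,-0.03]],[[0,0,0],[0,0,-0.03]]]'

```text
t: 20.52
eef_pos: [0.5465, -0.094, 0.1944]
orientation: [[-0.112, -0.994, 0.0], [-0.994, 0.112, -0.0], [0.0, -0.0, -1.0]]
force: [-0.2, -0.1, -2.0]
gripper_width: 0.0113
```

Call:
drive_tool --commands '[[[0,0,0],[0,0,-0.027]],[[0,0,0],[0,0,-0.023]],[[0,0,0],[0,0,-0.018]],[[0,0,0],[0,0,-0.013]],[[0,0,0],[0,0,-0.007]]]'

```text
t: 20.93
eef_pos: [0.5465, -0.094, 0.1944]
orientation: [[-0.026, -1.0, 0.0], [-1.0, 0.026, -0.0], [0.0, -0.0, -1.0]]
force: [-0.2, 0.4, -2.0]
gripper_width: 0.0109
```

Call:
drive_tool --commands '[[[0,0,0],[0,0,0]],[[0,0,0],[0,0,0]],[[0,0,0],[0,0,0]],[[0,0,0],[0,0,0]],[[0,0,0],[0,0,0]]]'

```text
t: 21.35
eef_pos: [0.5464, -0.094, 0.1943]
orientation: [[-0.027, -1.0, -0.0], [-1.0, 0.027, -0.0], [0.0, 0.0, -1.0]]
force: [-0.8, -0.8, -2.7]
gripper_width: 0.0114
```

```bash
python3 chk.py e;  python3 -c "
import cv2;im=cv2.imread('pics/e_scene.png');cv2.imwrite('pics/e_crop.png',cv2.resize(im[90:340,130:550],None,fx=1.9,fy=1.9))"
```

```text
t 21.35
eef_pos [0.5464, -0.094, 0.1943]
gripper_width 0.0114
force [-0.7973, -0.8096, -2.6856]
dish centre by grip [ 0.54852138 -0.01705336  0.        ] dish y dir 178.44974055815976
top no soap blob
 plate pts 261 slope,z [-0.228 -0.036  0.18 ]
scene soap 157 [ 0.5471 -0.0179  0.2009] rel [-0.0014 -0.0009]
 plate pts 608 slope,z [-0.016  0.006  0.188]
```

View pics/e_crop.png

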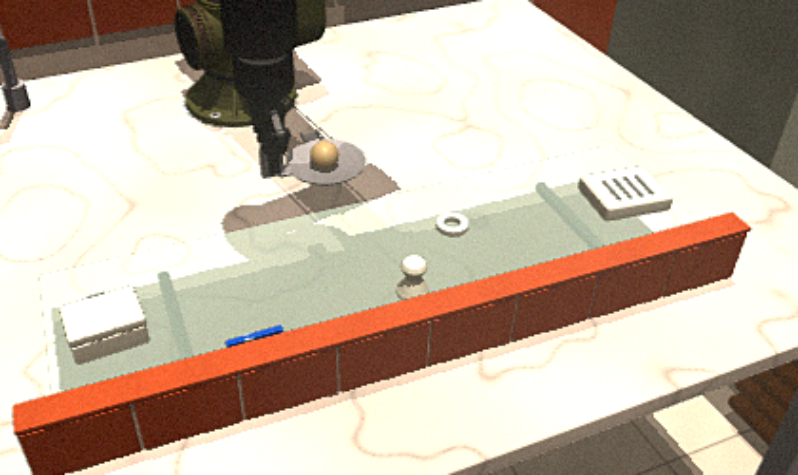

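The dish is held level with the soap in its middle at (323,155) and the lip away from the wall. The bystanders are in place, so I hand in.

```bash
python3 -c "
from cell import robot;print(robot.sign_off())"
```

```text
the job is handed in; nothing more can be done
None
```

The soap is in the middle of the dish, and the dish is held level over the glass with its lip pointing straight out from the wall. I handed the job in at about 21 s of the 69 s allowed; it reports no verdict.

**What I did:** I set the soap down by small steps until it touched and let it go. I pinched the handle at 65 N, lifted the dish about 95 mm, and only then turned it 78° slowly in the air.

**Last checks, just before handing in:**

| Check | Reading | Limit |
|---|---|---|
| Soap from dish centre | about 2 mm | 18 mm |
| Dish underside above the glass | about 94 mm | 60 to 150 mm |
| Dish tilt (scene camera) | about 0.02 rad | 0.1 rad |
| Lip direction | 178.45°, against 178.46° for straight out | within 0.2 rad |

- **Hold:** the arm was still, the load read about 2.5 N and the grip was steady.
- **Bystanders:** by eye they are where they started; I did not measure them.
- **Top camera disagreed:** it gave a false slope of about 0.2 rad and found no soap, most likely because the arm hides the dish from above. I relied on the scene camera instead.
- **Lip direction:** it comes from the gripper's turn and the measured wall line, not from a separate sighting of the lip at the end.

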